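# Third hand at the bakery counter: hold a price-card holder in the screwing jig

### The job

Take the green setting block off the jig and stand it in its own slot, the green one. Then stand the dark wooden price-card holder on the jig's bed with its drilled back flat against the sprung rail, midway between the rail's two black lines, and push it straight against the rail until the orange pointer is in the green part of the gauge (about 8 N), never into the red. Keep that push steady for a couple of seconds and finish while still holding it there, so that the baker can drive the screws; leave everything else on the counter where it is.

Things in the scene. Friction and masses are not known exactly. Their poses are not given: they have to be found in the camera images.
- jig: Screwing jig, fixed: aluminium bed 230 (x) x 210 (y) x 12 mm, its top 12 mm above the counter. Origin: centre of its underside; +x is the push direction (roughly away from the robot). The rail stands across its far half; behind it a steel block at x = 100 mm, 57 mm high. Gauge (black block with white, green, white, red stripes, 42 mm high) at x 36 to 92, y 79 to 105 mm.
- rail_mark (a point): Middle of the rail's near (-x) face, midway between the two black lines, 37 mm above the counter; moves with the rail, axes as the jig's; at rest 30 mm along the jig's +x from its origin. The rail is a mid-brown wooden bar 144 mm wide (y), 16 mm thick, from 14 to 58 mm above the counter; black lines 28 mm either side of the middle.
- rail (a joint): How far the rail has been pushed back, in m, along the jig's +x: 0 at rest, end of travel 0.032. Springs resist with 600 N/m from zero (8 N at 0.0133). The orange pointer on the rail shows this travel: green from 0.0085 to 0.018, red from 0.0235. The rail springs back when let go.
- green_block_center (a point): Centre of the loose green setting block, 40 (x) x 30 (y) x 75 (z) mm, about 0.1 kg, with a white line round it near the top; this point is half-way up. It starts upright on the jig's bed, in front of the rail.
- green_block: The same green block; origin at the centre of its underside.
- green_slot: Plywood slot with green labels and floor, fixed; origin at the centre of its underside. Pocket 46 (x) x 36 (y) mm inside, floor 6 mm and walls' top 16 mm above the counter; outside 58 x 48 mm, plus 14 mm wide, 10 mm high labels along both +-y sides. The block stands in it with its long side along x.
- card_center (a point): Centre of the loose price-card holder, a dark wooden block 30 (x) x 50 (y) x 50 (z) mm, about 0.07 kg, a paper card rising 10 mm out of its top; this point is 25 mm above its underside. Its +x face is the drilled back (two small black holes), its -x face has a yellow plate. It starts upright on the counter to the robot's right, back roughly away from the robot.
- card_back (a point): Middle of the price-card holder's back face, 15 mm along its +x from its centre; axes as the holder's.
- card_holder: The same price-card holder; origin at the centre of its underside.
- blue_slot: The same kind of slot labelled blue; the blue block stands in it.
- yellow_slot: The same kind of slot labelled yellow; empty.
- blue_block: Loose blue setting block, 40 x 30 x 75 mm, in the blue slot; origin at the centre of its underside. Leave it.
- jam_jar: Jam jar with a red cap, 64 mm across, 85 mm high; origin at the centre of its underside. Leave it.
- screwdriver: Orange-handled screwdriver lying beyond the jig. Leave it.
- screw_dish: Small white dish, 70 mm across, 30 mm high, beyond the slots. Leave it.

How it is judged:
By the outcome, as a careful person would: the job done as asked, in the order asked, and still so for the second after the job is handed in, while the arm keeps its last pose, push and grip.
It also fails if it takes over 70 s, if anything falls off the work surface, if the arm or the gripper's body presses on something with over 40 N, if the wrist force passes 120 N, or if a joint passes its speed limit or range.

### The arm

A 6-joint arm with a two-finger parallel gripper is mounted at the origin on the work surface. World frame = base frame: x ahead of the robot, y to its left, z up, the work surface at z = 0. Lengths are in m, angles in rad, forces in N, time in s.
With the tool pointing down it reaches from about 0.325 to 1 m from the base axis. Payload 5.1 kg.
Tool frame: the origin (TCP) lies at the very end of the fingers, on their centre line; the grasp point (between the pads) lies behind it (manip.hold_point_z is the z of the grasp point in the tool frame, in m); z points along the fingers, y is the line along which they close (so a half turn about z gives the same grasp; the last joint's range is limited). The gripper opens to 85 mm and grips with 20 to 120 N. Pads are 22 mm wide; open, the fingers measure 114 mm over their backs; the gripper's body (76 mm by 85 mm) begins 54 mm behind the grasp point. The pads swing forward as they close: fully open they stand 13 mm farther back than shut.
Start: joints at [1.109, 0.124, 1.65, -0, 1.367, -0.083], TCP at [0.24, 0.604, 0.231] pointing down, gripper open.
Joint ranges: [-2.61, 2.61], [-1.02, 2.33], [0.03, 2.71], [-1.35, 4.49], [0.32, 2.68], [-2.91, 2.91]. Speed limits (rad/s): [2.57, 2.57, 3.14, 3.14, 3.14, 3.14].

### API

Orientations are given as a unit quaternion [w, x, y, z].
In Python, from workcell import manip gives the robot as it stands.
- The arm moves only by the tool drive_tool, never from a script. Its argument "moves" is a list of rows, each a list of 3 entries, a list of its own where there are three numbers: the shift along the world's x, y, z in cm, then the turn, a rotation vector about the world's x, y, z in degrees, then the gripper command: -1 is shut, 1 is fully open, values between are in proportion. In form: [[[dx, dy, dz], [rx, ry, rz], fingers], ...]. A call has 1 to 8 rows; each row is the pose to reach, as a shift and turn from the pose commanded when the call began; what a row does not reach only later rows make up. A row lasts 1/8 s, in which the tool goes at most 62.5 mm and 10.7 degrees, less where a joint would pass 70% of its speed; a pose out of reach is approached as far as the arm can. A call with a gripper value outside its range is refused whole. The fingers move at their own pace and stop on an object; "squeeze" is the grip in N (left out, the last holds). Time passes only in rows, so rows that repeat a pose let the fingers close. It gives the time, the measured TCP pose, the force, the opening and the grip force at its end, in the units of the state.
- manip.sense(): the state, without advancing time (a new reading comes with each control period).
- manip.snapshot(name): name is "scene" or "top"; returns a dict with "color" (384x512x3 uint8, red, green, blue), "vertical_fov" (degrees; the focal length in pixels is half the picture's height over the tangent of half this angle, whatever the lens; pixels are square), "cx", "cy" (the principal point, pixels), "rvec" (rotation vector, rad) and "tvec" (3), from world to camera coordinates, as OpenCV has them. Camera axes: x right, y down, z forward; pixel columns grow to the right and rows downward; lengths in m; the calibration is good to about 2 mm. A picture is of the moment at which its call begins. There is no depth.
- manip.hand_in(): hands the job in; it is judged then, once.
Trained networks look in a picture, given as the dict that the camera call returned (one of the last four; its "shot" number tells which), for a name from the list of things; names that differ only in an ending like _2 or _b are one class to them, and where a whole thing is asked for, a point or a joint stands for the part that bears it (a point fixed in the world has none). Each returns a list of dicts, best first, with "p" (0 to 1); they miss things now and then, are a little off and sometimes report something else, mostly with a low value. They report only what shows in the picture. A call takes as long as a camera call.
- manip.trace(picture, target): "region" (384x512 bool, what is visible of it) and "bbox" ([left, top, width, height] in pixels, round what is visible of it).
- manip.place_of(picture, target): "location" ([column, row] in pixels: a listed point, or the origin of a listed thing).
The state is a dict: "clock": time; "joints": joint angles; "dq": joint speeds; "effort": joint torques, N m; "tcp_pos": TCP position; "ee_rot": TCP orientation; "ft_force": force on the tool from outside, world axes, zero at the start; "moment": the same for the moment, N m; "gripper_width": finger opening in m; "grasp_force": force on a finger pad.
Only numpy, scipy, OpenCV 4.12 (cv2) and the standard library are available. Lean on these libraries where they do the work, as an engineer would, in place of code of your own. Each camera call takes 0.05 s, during which the arm holds its last target. There are 200 camera calls.

## Working session

There is one attempt and no reset: what is moved stays moved. The work goes in short steps, Python scripts to look and compute and a tool call to move; the robot and the scene stay as the last step left them, time stands still between calls to the robot, and variables do not carry over. Pictures are saved under pics/ and viewed, at most 10 in all, crops included, and the job is handed in when it is done.

Besides the shell and the picture viewer there is one more tool, called as a command line: name --argument value ..., lists and objects as JSON in quotes. drive_tool: Moves the arm, as the interface text tells. Its arguments: {"type":"object","properties":{"moves":{"type":"array"},"squeeze":{"type":"number"}},"required":["moves"]}

```bash
mkdir -p pics
cat > h.py <<'E'
import numpy as np, cv2
from workcell import manip
def cam(p):
    f=192/np.tan(np.radians(p["vertical_fov"])/2)
    K=np.array([[f,0,p["cx"]],[0,f,p["cy"]],[0,0,1]])
    return K,cv2.Rodrigues(np.array(p["rvec"],float))[0],np.array(p["tvec"],float).ravel()
def ray(p,uv,z):
    K,R,t=cam(p); d=R.T@np.linalg.solve(K,[uv[0],uv[1],1]); c=-R.T@t
    return c+d*(z-c[2])/d[2]
def proj(p,X):
    K,R,t=cam(p); q=K@(R@np.array(X,float)+t); return q[:2]/q[2]
def tri(ps,uvs):
    A=[];b=[]
    for p,uv in zip(ps,uvs):
        K,R,t=cam(p); d=R.T@np.linalg.solve(K,[uv[0],uv[1],1]); d/=np.linalg.norm(d); c=-R.T@t
        M=np.eye(3)-np.outer(d,d); A.append(M); b.append(M@c)
    return np.linalg.solve(sum(A),sum(b))
def shots(tag):
    o=[]
    for n in("scene","top"):
        p=manip.snapshot(n); o.append(p); cv2.imwrite(f"pics/{tag}_{n}.png",p["color"][:,:,::-1])
    return o
E
python3 - <<'E'
from h import *
np.set_printoptions(precision=4,suppress=True)
s,t=shots("a")
print(manip.hold_point_z, manip.sense())
for n,p in(("s",s),("t",t)):
    K,R,tt=cam(p); print(n,K[0,0],"campos",-R.T@tt)
zs={"jig":0,"rail_mark":.037,"green_block_center":.0495,"green_block":.012,"green_slot":0,"card_center":.025,"card_back":.025,"card_holder":0,"blue_slot":0,"yellow_slot":0,"blue_block":.006,"jam_jar":0}
for n,z in zs.items():
    r=[]
    for p in(s,t):
        d=manip.place_of(p,n); r.append(d[0] if d else None)
    print(n,*[(np.round(d["p"],2),np.round(d["location"],1),ray(p,d["location"],z)[:2]) if d else None for d,p in zip(r,(s,t))], tri((s,t),[d["location"] for d in r]) if all(r) else "")
im=np.vstack([s["color"],t["color"]])
E
```

```text
-0.0187 {'clock': 0.1, 'joints': array([ 1.1094,  0.1245,  1.6516, -0.    ,  1.3675, -0.0826]), 'dq': array([-0.0008, -0.001 , -0.0034,  0.0012, -0.003 ,  0.0007]), 'effort': array([  0.0005, -42.4927, -36.6655,   0.    ,   0.0039,  -0.    ]), 'tcp_pos': array([0.2401, 0.6034, 0.2301]), 'ee_rot': array([-0.0003,  0.1883,  0.9821, -0.0009]), 'ft_force': array([-0.7819, -0.0974,  0.6284]), 'moment': array([ 0.0023,  0.0193, -0.0394]), 'grasp_force': 0.0, 'gripper_width': 0.08557756211071865}
s 391.52502671183845 campos [ 1.0087 -0.7835  0.6361]
t 419.6061964006984 campos [ 0.4611 -0.0362  1.1722]
jig (np.float64(0.58), array([248.8, 193.4]), array([0.5622, 0.052 ])) (np.float64(0.87), array([246. , 197.8]), array([0.5613, 0.0396])) [0.5639 0.0412 0.0064]
rail_mark (np.float64(0.87), array([256.5, 183.2]), array([0.5824, 0.0602])) (np.float64(0.62), array([243.1, 186.2]), array([0.5901, 0.0444])) [0.5896 0.0441 0.048 ]
green_block_center (np.float64(0.89), array([240.6, 179.7]), array([0.5435, 0.0368])) (np.float64(0.53), array([252.1, 201.2]), array([0.5474, 0.0202])) [0.549  0.0213 0.
[... 847 characters left out ...]
 [ 0.4829 -0.2857 -0.0032]
blue_slot (np.float64(0.65), array([289.1, 160.8]), array([0.5861, 0.2898])) (np.float64(0.69), array([155.7, 192.7]), array([0.5833, 0.2953])) [ 0.5836  0.2964 -0.0039]
yellow_slot (np.float64(0.66), array([266.8, 152.5]), array([0.4952, 0.3055])) (np.float64(0.82), array([152.5, 221.1]), array([0.5033, 0.3044])) [0.5005 0.3015 0.0038]
blue_block (np.float64(0.7), array([289.8, 156.8]), array([0.581 , 0.3062])) (np.float64(0.79), array([158. , 194.7]), array([0.5768, 0.2871])) [0.5816 0.2883 0.0134]
jam_jar (np.float64(0.55), array([200.2, 303.8]), array([ 0.6692, -0.3529])) (np.float64(0.65), array([252., 201.]), array([0.5518, 0.023 ])) [ 0.5183 -0.0193 -0.3935]
```

View pics/a_scene.png

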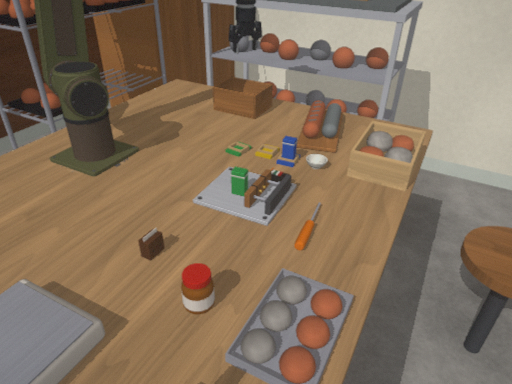

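View pics/a_top.png

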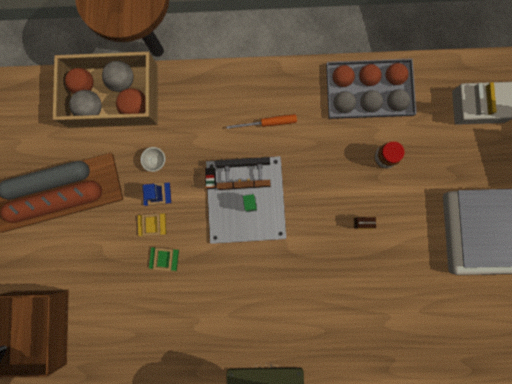

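Run:
```python
from h import *
np.set_printoptions(precision=4,suppress=True)
t=manip.snapshot("top"); s=manip.snapshot("scene")
c=t["color"][:,:,::-1]
def crop(c,x,y,w,h,k): return cv2.resize(c[y:y+h,x:x+w],None,fx=k,fy=k,interpolation=cv2.INTER_CUBIC)
m=np.hstack([crop(c,196,150,100,100,5),np.vstack([crop(c,144,240,40,35,7)[:250],crop(c,345,205,40,36,7)[:250]])])
cv2.imwrite("pics/b.png",m)
for n,z in(("jig",.012),("rail",.058),("green_block",.087),("green_slot",.016),("card_holder",.05),("yellow_slot",.016),("blue_slot",.016)):
    ds=manip.trace(t,n)
    for d in ds[:2]:
        if d["p"]<.3: continue
        cs=max(cv2.findContours(d["region"].astype(np.uint8),0,2)[0],key=len).reshape(-1,2).astype(float)
        w=np.array([ray(t,q,z)[:2] for q in cs]); r=cv2.minAreaRect((w*1000).astype(np.float32))
        print(n,round(d["p"],2),d["bbox"],"rect mm",np.round(r[0],1),np.round(r[1],1),round(r[2],1))
```

```text
Traceback (most recent call last):
ValueError: all the input array dimensions except for the concatenation axis must match exactly, but along dimension 0, the array at index 0 has size 500 and the array at index 1 has size 495
```

```bash
cat > m.py <<'E'
from h import *
np.set_printoptions(precision=4,suppress=True)
t=manip.snapshot("top"); s=manip.snapshot("scene")
c=t["color"][:,:,::-1]
def crop(c,x,y,w,h,k): return cv2.resize(c[y:y+h,x:x+w],None,fx=k,fy=k,interpolation=cv2.INTER_CUBIC)
m=np.hstack([crop(c,196,150,100,100,5),np.vstack([crop(c,144,240,40,36,7)[:250],crop(c,345,205,40,36,7)[:250]])])
cv2.imwrite("pics/b.png",m)
for n,z in(("jig",.012),("rail",.058),("green_block",.087),("green_slot",.016),("card_holder",.05),("yellow_slot",.016),("blue_slot",.016)):
    ds=manip.trace(t,n)
    for d in ds[:2]:
        if d["p"]<.3: continue
        cs=max(cv2.findContours(d["region"].astype(np.uint8),0,2)[0],key=len).reshape(-1,2).astype(float)
        w=np.array([ray(t,q,z)[:2] for q in cs]); r=cv2.minAreaRect((w*1000).astype(np.float32))
        print(n,round(d["p"],2),d["bbox"],"rect mm",np.round(r[0],1),np.round(r[1],1),round(r[2],1))
E
python3 m.py
```

```text
jig 0.97 [203.5, 155.2, 81.8, 87.6] rect mm [558.3  43.5] [230.9 214. ] 2.3
rail 0.98 [203.6, 177.2, 66.0, 12.1] rect mm [594.   58.3] [ 27.5 174.2] 3.8
rail 0.32 [243.9, 195.1, 13.6, 14.0] rect mm [544.3  27.6] [45.3 32.4] 8.0
green_block 0.57 [245.0, 195.2, 12.0, 16.5] rect mm [542.3  25.9] [43.1 31.2] 6.7
green_block 0.41 [137.4, 212.7, 28.6, 21.6] rect mm [493.4 280.5] [54.6 75.3] 2.5
green_slot 0.78 [146.7, 245.6, 32.3, 25.4] rect mm [400.4 270.6] [80.1 63. ] 81.4
card_holder 0.72 [354.6, 219.0, 19.9, 8.0] rect mm [ 483.6 -276. ] [55.7 26.4] 88.4
yellow_slot 0.71 [140.1, 212.4, 24.8, 23.0] rect mm [495.9 301.1] [57.8 72.8] 0.3
blue_slot 0.52 [142.9, 181.5, 27.3, 23.6] rect mm [580.8 286.6] [73.1 61.7] 88.3
```

View pics/b.png

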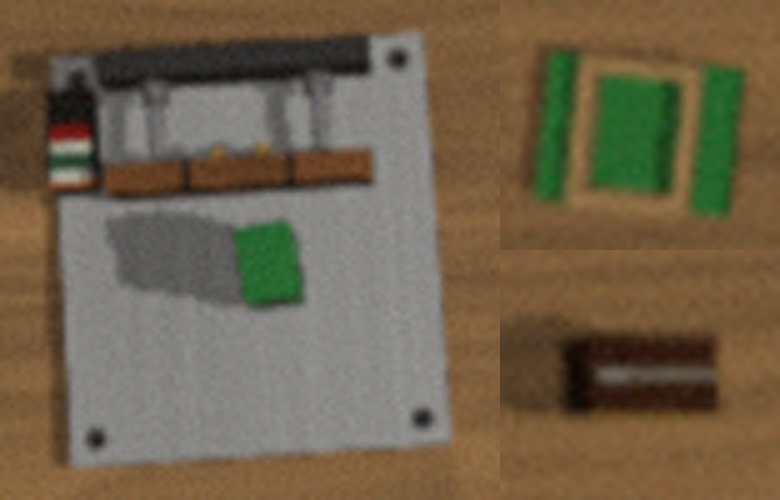

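```bash
cat > f.py <<'E'
from h import *
from scipy.optimize import least_squares
np.set_printoptions(precision=1,suppress=True)
t=manip.snapshot("top")
def px(P,k,o,off): return (np.array(P,float)-off+.5)/k-.5+o
def fit(name,uv,w,d,z,x0):
    # order in the image: TL,TR,BR,BL -> (+x,+y),(+x,-y),(-x,-y),(-x,+y)
    L=np.array([[d/2,w/2],[d/2,-w/2],[-d/2,-w/2],[-d/2,w/2]])
    W=np.array([ray(t,q,z)[:2]*1000 for q in uv])
    f=lambda p:((L@np.array([[np.cos(p[2]),np.sin(p[2])],[-np.sin(p[2]),np.cos(p[2])]])+p[:2]-W).ravel()/1)
    r=least_squares(f,[*W.mean(0),0]); p=r.x; print(name,p[:2],np.degrees(p[2]),"res",np.abs(r.fun).max())
A=lambda P:px(P,5,np.array([196,150]),np.array([0,0]))
fit("jig",A([(52,57),(420,30),(449,440),(70,466)]),210,230,12,0) if 0 else fit("jig",A([(52,57),(420,30),(449,440),(70,466)]),210,230,.012,0)
fit("block",A([(237,228),(289,222),(301,298),(249,304)]),30,40,.087,0)
fit("rail",A([(103,167),(370,150),(371,183),(108,197)]),144,16,.058,0)
B=lambda P,o,off:px(P,7,np.array(o),np.array(off))
fit("slot",B([(580,60),(703,68),(690,213),(567,200)],[144,240],[500,0]),48,58,.016,0)
fit("card",B([(588,337),(718,337),(716,410),(588,410)],[345,205],[500,250]),50,30,.05,0)
for q in ((186,192),(290,186)): print(ray(t,A([q])[0],.058)*1000)
E
python3 f.py
```

```text
jig [557.5  41.6] 2.1628433395396245 res 1.6680881958981786
block [542.2  25.4] 6.693620374555444 res 1.69586765214585
rail [592.4  42.7] 1.652125676752805 res 1.790940348469519
slot [398.6 270.9] -5.723739138466155 res 2.0188639915926387
card [ 482.9 -280.8] -2.1564433652316315 res 1.558285728294777
[583.7  70.7  58. ]
[585.2  14.9  58. ]
```

drive_tool --moves '[[[6, -6, 0], [0, 0, 8], 1], [[12, -12, 0], [0, 0, 16], 1], [[18, -24, 0], [0, 0, 24], 1], [[23, -36, 0], [0, 0, 29], 1], [[27, -48, 0], [0, 0, 29], 1], [[30, -56, 0], [0, 0, 29], 1], [[30.2, -57.8, 0], [0, 0, 29], 1], [[30.2, -57.8, 0], [0, 0, 29], 1]]' --squeeze 40

```text
clock: 2.9
tcp_pos: [0.4841, 0.1728, 0.2317]
ee_rot: [0.001, -0.064, 0.998, 0.0]
ft_force: [0.9, 0.2, 0.4]
gripper_width: 0.0856
grasp_force: 0.0
```

drive_tool --moves '[[[2.5, -6, 0], [0, 0, 0], 1], [[5, -12, 0], [0, 0, 0], 1], [[5.8, -14.7, 0], [0, 0, 0], 1], [[5.8, -14.7, -3], [0, 0, -0.5], 1], [[5.8, -14.7, -7], [0, 0, -0.5], 1], [[5.8, -14.7, -9], [0, 0, -0.5], 1], [[5.8, -14.7, -9], [0, 0, -0.5], 1]]'

```text
clock: 3.78
tcp_pos: [0.5405, 0.0279, 0.1397]
ee_rot: [-0.002, -0.059, 0.998, 0.0]
ft_force: [0.3, -0.0, 0.4]
gripper_width: 0.0855
grasp_force: 0.0
```

drive_tool --moves '[[[0.2, -0.2, -3], [0, 0, 0], 1], [[0.2, -0.2, -6], [0, 0, 0], 1], [[0.2, -0.2, -9.4], [0, 0, 0], 1], [[0.2, -0.2, -9.4], [0, 0, 0], 1], [[0.2, -0.2, -9.4], [0, 0, 0], -1], [[0.2, -0.2, -9.4], [0, 0, 0], -1], [[0.2, -0.2, -9.4], [0, 0, 0], -1], [[0.2, -0.2, -9.4], [0, 0, 0], -1]]' --squeeze 40

```text
clock: 4.78
tcp_pos: [0.5447, 0.0257, 0.0488]
ee_rot: [0.001, -0.059, 0.998, -0.0]
ft_force: [0.2, 0.1, 5.0]
gripper_width: 0.0294
grasp_force: 42.0
```

drive_tool --moves '[[[0, 0, 3], [0, 0, 0], -1], [[0, 0, 8], [0, 0, 0], -1], [[-2, 4, 10], [0, 0, -3], -1], [[-5, 9, 10], [0, 0, -6], -1], [[-8, 14, 10], [0, 0, -9], -1], [[-11, 19, 10], [0, 0, -12.5], -1], [[-14.4, 24.4, 10], [0, 0, -12.5], -1], [[-14.4, 24.4, 10], [0, 0, -12.5], -1]]'

```text
clock: 5.78
tcp_pos: [0.3971, 0.2723, 0.147]
ee_rot: [-0.0, 0.047, 0.999, 0.0]
ft_force: [0.1, -0.6, -0.7]
gripper_width: 0.0298
grasp_force: 41.3
```

drive_tool --moves '[[[0, 0, -3], [0, 0, 0], -1], [[0, 0, -6], [0, 0, 0], -1], [[0, 0, -8.2], [0, 0, 0], -1], [[0, 0, -8.2], [0, 0, 0], -1], [[0, 0, -8.2], [0, 0, 0], -1]]'

```text
clock: 6.4
tcp_pos: [0.4005, 0.2696, 0.0661]
ee_rot: [0.001, 0.05, 0.999, 0.0]
ft_force: [-0.4, 0.8, -0.7]
gripper_width: 0.0296
grasp_force: 41.4
```

Run:
```python
from h import *
np.set_printoptions(precision=4,suppress=True)
s,t=shots("c"); x=manip.sense(); print(x["tcp_pos"],x["ee_rot"])
C=lambda p,x,y,w,h,k:cv2.resize(p["color"][y:y+h,x:x+w,::-1],None,fx=k,fy=k,interpolation=cv2.INTER_CUBIC)
cv2.imwrite("pics/c.png",np.hstack([C(s,207,110,50,60,8),C(t,138,235,50,60,8)]))
from math import *
a=radians(-5.7)
for n,p in(("s",s),("t",t)):
    # slot wall top corners & block lower corners as expected
    print(n,"slot",[np.round(proj(p,[.3986+dx*cos(a)-dy*sin(a),.2709+dx*sin(a)+dy*cos(a),.016]),1) for dx,dy in((.029,.024),(.029,-.024),(-.029,-.024),(-.029,.024))])
    for nm in("green_slot","green_block_center","green_block"):
        d=manip.place_of(p,nm); print(nm,[(round(q["p"],2),q["location"]) for q in d[:2]])
```

```text
[0.4008 0.27   0.0668] [0.0011 0.05   0.9987 0.0006]
s slot [array([248.4, 145.6]), array([240.4, 150.8]), array([226.7, 146.3]), array([234.8, 141.2])]
green_slot [(0.8, [231.4, 150.8])]
green_block_center [(0.8, [237.5, 130.1])]
green_block [(0.49, [237.3, 142.0]), (0.41, [153.5, 252.2])]
t slot [array([155.3, 247.6]), array([172.5, 248.9]), array([170.5, 270.2]), array([153.2, 268.9])]
green_slot [(0.48, [163.7, 259.1])]
green_block_center [(0.56, [245.1, 196.2]), (0.54, [159.0, 259.8])]
green_block [(0.43, [161.6, 259.0])]
```

View pics/c.png

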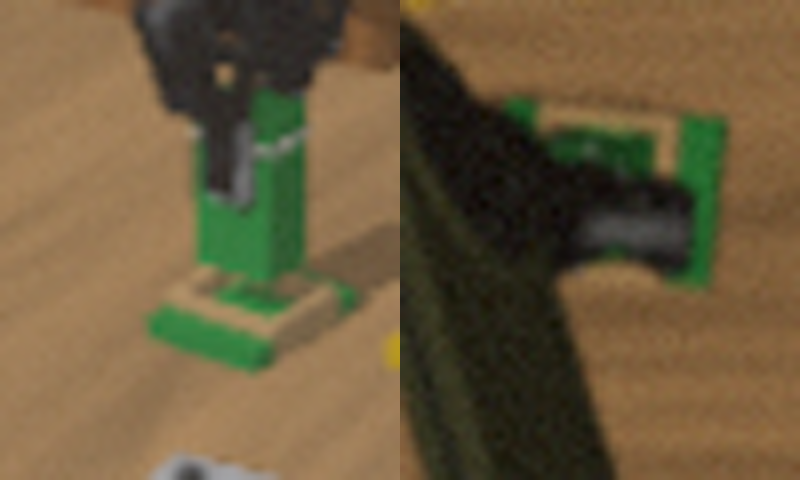

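Run:
```python
from h import *
np.set_printoptions(precision=1,suppress=True)
s=manip.snapshot("scene")
g=lambda q:(np.array(q)+.5)/8-.5+[207,110]
print("slot",[ray(s,g(q),.016)[:2]*1000 for q in((338,290),(265,340),(160,308),(205,265))])
print("block",[ray(s,g(q),.031)[:2]*1000 for q in((303,262),(268,282),(197,262))])
a=np.radians(-5.7);R=np.array([[np.cos(a),-np.sin(a)],[np.sin(a),np.cos(a)]])
for n,c,L in(("slot",[400.5,269.8],[(29,24),(29,-24),(-29,-24),(-29,24)]),("block",[400.5,269.8],[(20,15),(20,-15),(-20,-15)])):
    print(n,[R@np.array(l)+c for l in L])
```

```text
slot [array([432. , 291.2]), array([427.4, 235.4]), array([374. , 238.3]), array([369.8, 283.2])]
block [array([420.3, 280.9]), array([416.6, 256.9]), array([380.9, 258.1])]
slot [array([431.7, 290.8]), array([427., 243.]), array([369.3, 248.8]), array([374. , 296.6])]
block [array([421.9, 282.7]), array([418.9, 252.9]), array([379.1, 256.9])]
```

drive_tool --moves '[[[-0.1, 0.1, -1], [0, 0, 0], -1], [[-0.1, 0.1, -1.7], [0, 0, 0], -1], [[-0.1, 0.1, -1.9], [0, 0, 0], -1], [[-0.1, 0.1, -1.9], [0, 0, 0], -1]]'

```text
clock: 7.35
tcp_pos: [0.3984, 0.2706, 0.0459]
ee_rot: [-0.0, 0.05, 0.999, -0.0]
ft_force: [0.5, 0.2, -1.1]
gripper_width: 0.0294
grasp_force: 41.4
```

drive_tool --moves '[[[0, 0, -0.2], [0, 0, 0], -1], [[0, 0, -0.4], [0, 0, 0], -1], [[0, 0, -0.5], [0, 0, 0], -1], [[0, 0, -0.5], [0, 0, 0], -1]]'

```text
clock: 7.85
tcp_pos: [0.3992, 0.271, 0.0428]
ee_rot: [0.0, 0.05, 0.999, 0.0]
ft_force: [-3.3, -1.3, 8.1]
gripper_width: 0.0295
grasp_force: 42.3
```

drive_tool --moves '[[[0, 0, 0.1], [0, 0, 0], -1], [[0, 0, 0.1], [0, 0, 0], 0.2], [[0, 0, 0.1], [0, 0, 0], 1], [[0, 0, 0.1], [0, 0, 0], 1], [[0, 0, 0.1], [0, 0, 0], 1], [[0, 0, 4], [0, 0, 0], 1], [[0, 0, 9], [0, 0, 0], 1], [[0, 0, 14], [0, 0, 0], 1]]'

```text
clock: 8.85
tcp_pos: [0.3983, 0.2706, 0.1825]
ee_rot: [-0.0, 0.05, 0.999, -0.0]
ft_force: [0.8, -0.3, 0.4]
gripper_width: 0.0853
grasp_force: 0.0
```

drive_tool --moves '[[[1, -6, 0], [0, 0, 0], 1], [[2, -12, 0], [0, 0, 0], 1], [[3, -18, 0], [0, 0, 1], 1], [[4, -24, 0], [0, 0, 2], 1], [[5, -30, 0], [0, 0, 3.5], 1], [[6, -36, 0], [0, 0, 3.5], 1], [[7, -42, 0], [0, 0, 3.5], 1], [[7, -42, 0], [0, 0, 3.5], 1]]'

```text
clock: 9.85
tcp_pos: [0.4688, -0.1528, 0.1814]
ee_rot: [-0.0, 0.022, 1.0, -0.0]
ft_force: [0.3, 0.3, 0.4]
gripper_width: 0.0855
grasp_force: 0.0
```

Run:
```python
from h import *
np.set_printoptions(precision=4,suppress=True)
s,t=shots("d"); x=manip.sense(); print(x["tcp_pos"],x["ee_rot"])
C=lambda p,x,y,w,h,k:cv2.resize(p["color"][y:y+h,x:x+w,::-1],None,fx=k,fy=k,interpolation=cv2.INTER_CUBIC)
cv2.imwrite("pics/d.png",np.hstack([C(s,207,110,50,60,8),C(t,138,235,50,60,8)]))
```

```text
[ 0.4684 -0.1497  0.181 ] [-0.0004  0.0201  0.9998  0.0003]
```

View pics/d.png

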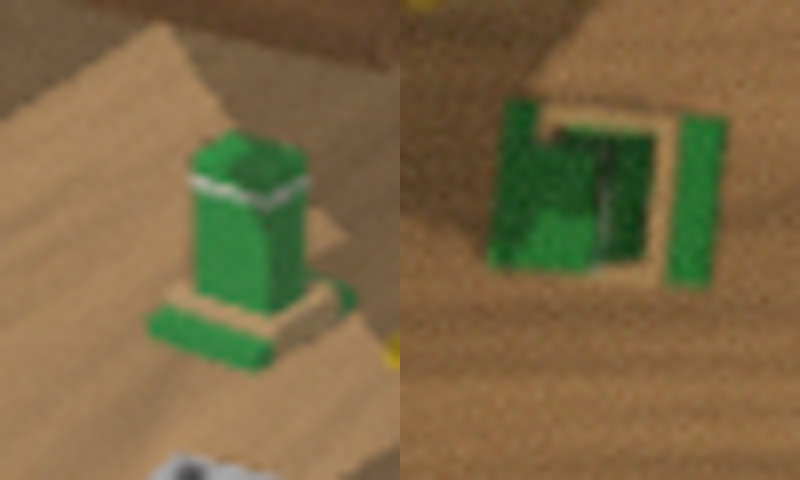

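drive_tool --moves '[[[0.5, -6, 0], [0, 0, 0], 1], [[1.1, -12.8, 0], [0, 0, 0], 1], [[1.1, -12.8, -4], [0, 0, 0], 1], [[1.1, -12.8, -8], [0, 0, 0], 1], [[1.1, -12.8, -10], [0, 0, 0], 1], [[1.1, -12.8, -10], [0, 0, 0], 1]]'

```text
clock: 10.7
tcp_pos: [0.479, -0.2754, 0.0798]
ee_rot: [-0.001, 0.018, 1.0, 0.001]
ft_force: [-0.2, -0.3, -0.4]
gripper_width: 0.0852
grasp_force: 0.0
```

drive_tool --moves '[[[0.1, -0.2, -3], [0, 0, 0], 1], [[0.1, -0.2, -6], [0, 0, 0], 1], [[0.1, -0.2, -7.1], [0, 0, 0], 1], [[0.1, -0.2, -7.1], [0, 0, 0], 1], [[0.1, -0.2, -7.1], [0, 0, 0], -1], [[0.1, -0.2, -7.1], [0, 0, 0], -1], [[0.1, -0.2, -7.1], [0, 0, 0], -1], [[0.1, -0.2, -7.1], [0, 0, 0], -1]]' --squeeze 40

```text
clock: 11.7
tcp_pos: [0.4817, -0.28, 0.0119]
ee_rot: [0.001, 0.019, 1.0, -0.001]
ft_force: [-0.9, 0.6, 6.4]
gripper_width: 0.0495
grasp_force: 42.6
```

drive_tool --moves '[[[0, 0, 3], [0, 0, 0], -1], [[0, 2, 8], [0, 0, 0], -1], [[1, 8, 8], [0, 0, 1], -1], [[2, 14, 8], [0, 0, 2], -1], [[3, 20, 8], [0, 0, 3], -1], [[4, 26, 8], [0, 0, 4.1], -1], [[5.2, 32, 8], [0, 0, 4.1], -1], [[5.2, 32, 8], [0, 0, 4.1], -1]]'

```text
clock: 12.7
tcp_pos: [0.5325, 0.0444, 0.0901]
ee_rot: [-0.0, -0.019, 1.0, 0.0]
ft_force: [-0.5, -0.9, -0.6]
gripper_width: 0.0491
grasp_force: 42.1
```

drive_tool --moves '[[[0, 0, -3], [0, 0, 0], -1], [[0, 0, -6], [0, 0, 0], -1], [[0, 0, -6.4], [0, 0, 0], -1], [[0, 0, -6.4], [0, 0, 0], -1]]'

```text
clock: 13.2
tcp_pos: [0.5326, 0.0401, 0.0265]
ee_rot: [-0.0, -0.016, 1.0, -0.0]
ft_force: [0.3, 0.2, -0.7]
gripper_width: 0.0496
grasp_force: 42.3
```

Run:
```python
from h import *
np.set_printoptions(precision=4,suppress=True)
s,t=shots("e"); x=manip.sense(); print(x["tcp_pos"],x["ee_rot"],x["ft_force"])
C=lambda p,x,y,w,h,k:cv2.resize(p["color"][y:y+h,x:x+w,::-1],None,fx=k,fy=k,interpolation=cv2.INTER_CUBIC)
cv2.imwrite("pics/e.png",np.hstack([C(s,210,150,80,75,5),C(t,200,150,80,75,5)]))
for p in(s,t):
  for n in("card_back","card_center","rail_mark"):
    d=manip.place_of(p,n); print(n,[(round(q["p"],2),np.round(q["location"],1)) for q in d[:2]])
```

```text
[0.5335 0.0403 0.0275] [ 0.0009 -0.0163  0.9999 -0.0001] [-0.4143  0.2607 -1.0848]
card_back [(0.46, array([242.9, 177.5]))]
card_center [(0.49, array([241.3, 178.8]))]
rail_mark [(0.93, array([254. , 187.9])), (0.63, array([308.4, 227.2]))]
card_back []
card_center []
rail_mark []
```

View pics/e.png

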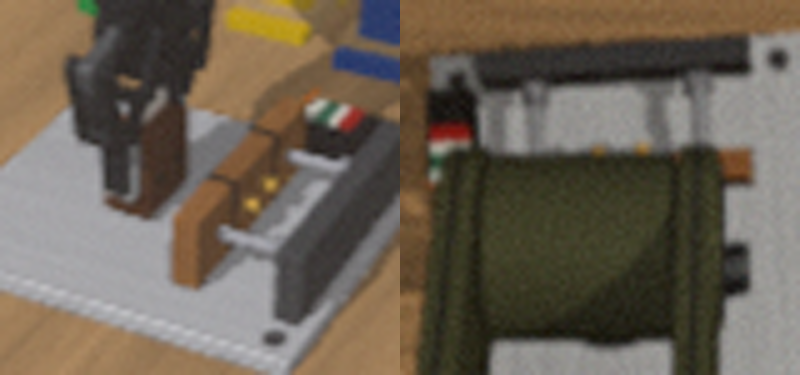

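Run:
```python
from h import *
np.set_printoptions(precision=1,suppress=True)
s=manip.snapshot("scene")
C=s["color"][160:210,225:275,::-1]
cv2.imwrite("pics/f.png",cv2.resize(C,None,fx=12,fy=12,interpolation=cv2.INTER_CUBIC))
# predicted overlay
a=np.radians(1.9);c,sn=np.cos(a),np.sin(a)
g=lambda o,dx,dy,z:np.round((proj(s,[o[0]+dx*c-dy*sn,o[1]+dx*sn+dy*c,z])-[225,160]+.5)*12-.5)
rm=(.5855,.0425); cd=(.5345,.0403)
print("lines top near/far edge",[g(rm,dx,dy,.058) for dy in(-.028,.028) for dx in(0,.016)])
print("rail ends",[g(rm,dx,-.072,z) for dx in(0,.016) for z in(.058,.014)],g(rm,.016,.072,.058))
print("card back bottom/top",[g(cd,.015,dy,z) for z in(.0155,.0655) for dy in(-.025,.025)])
```

```text
lines top near/far edge [array([309., 304.]), array([372., 322.]), array([414., 191.]), array([475., 208.])]
rail ends [array([220., 399.]), array([219., 561.]), array([285., 418.]), array([283., 580.])] [551. 124.]
card back bottom/top [array([174., 412.]), array([270., 311.]), array([174., 232.]), array([272., 135.])]
```

View pics/f.png

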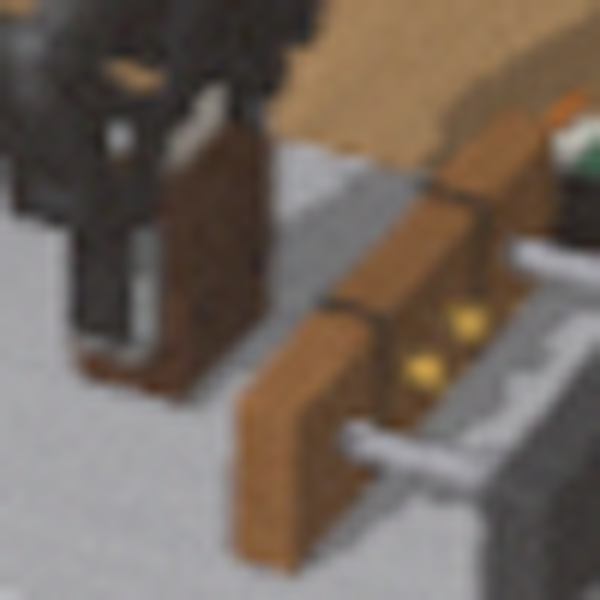

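drive_tool --moves '[[[0.5, 0.12, -0.1], [0, 0, 0], -1], [[1, 0.14, -0.2], [0, 0, 0], -1], [[1, 0.14, -0.3], [0, 0, 0], -1], [[1, 0.14, -0.4], [0, 0, 0], -1], [[1, 0.14, -0.4], [0, 0, 0], -1]]'

```text
clock: 14.28
tcp_pos: [0.5437, 0.0422, 0.0239]
ee_rot: [0.001, -0.017, 1.0, -0.0]
ft_force: [-2.2, 0.3, 7.2]
gripper_width: 0.0496
grasp_force: 43.2
```

drive_tool --moves '[[[0.5, 0.02, 0.08], [0, 0, 0], -1], [[1, 0.03, 0.08], [0, 0, 0], -1], [[1.5, 0.05, 0.08], [0, 0, 0], -1], [[1.9, 0.06, 0.08], [0, 0, 0], -1], [[1.9, 0.06, 0.08], [0, 0, 0], -1], [[1.9, 0.06, 0.08], [0, 0, 0], -1]]'

```text
clock: 15.02
tcp_pos: [0.5627, 0.0427, 0.0239]
ee_rot: [0.001, -0.017, 1.0, -0.0]
ft_force: [0.6, 0.3, 5.2]
gripper_width: 0.0501
grasp_force: 43.1
```

Run:
```python
from h import *
s=manip.snapshot("scene"); x=manip.sense(); print(x["tcp_pos"],x["ft_force"])
C=s["color"][155:205,225:275,::-1]
cv2.imwrite("pics/g.png",cv2.resize(C,None,fx=12,fy=12,interpolation=cv2.INTER_CUBIC))
```

```text
[0.56268512 0.04270988 0.02393697] [0.13008453 0.59891365 5.66729401]
```

View pics/g.png

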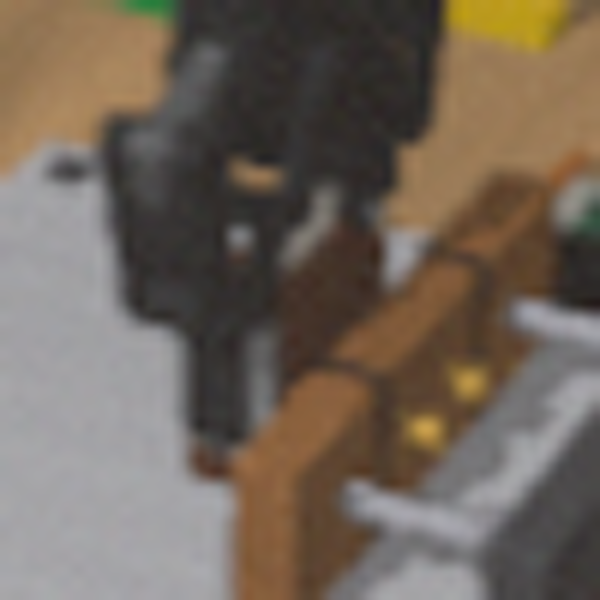

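drive_tool --moves '[[[0.2, 0.01, 0.05], [0, 0, 0], -1], [[0.4, 0.01, 0.08], [0, 0, 0], -1], [[0.6, 0.02, 0.08], [0, 0, 0], -1], [[0.8, 0.03, 0.08], [0, 0, 0], -1], [[0.8, 0.03, 0.08], [0, 0, 0], -1]]'

```text
clock: 15.7
tcp_pos: [0.5698, 0.043, 0.0239]
ee_rot: [0.0, -0.017, 1.0, -0.0]
ft_force: [-1.8, 0.4, 4.0]
gripper_width: 0.0495
grasp_force: 42.9
```

drive_tool --moves '[[[0.1, 0, 0.03], [0, 0, 0], -1], [[0.2, 0.01, 0.05], [0, 0, 0], -1], [[0.3, 0.01, 0.05], [0, 0, 0], -1], [[0.3, 0.01, 0.05], [0, 0, 0], -1]]'

```text
clock: 16.2
tcp_pos: [0.5723, 0.0431, 0.024]
ee_rot: [-0.0, -0.017, 1.0, 0.0]
ft_force: [-2.6, -0.7, 2.2]
gripper_width: 0.0496
grasp_force: 42.6
```

Run:
```python
from h import *
s=manip.snapshot("scene"); x=manip.sense(); print(x["tcp_pos"],x["ft_force"],x["moment"])
C=s["color"][155:205,225:275,::-1]
cv2.imwrite("pics/h.png",cv2.resize(C,None,fx=12,fy=12,interpolation=cv2.INTER_CUBIC))
```

```text
[0.57222445 0.04311899 0.02397009] [-1.83505142 -0.85202872  1.91072329] [-0.06746749  0.4091262   0.01454206]
```

View pics/h.png

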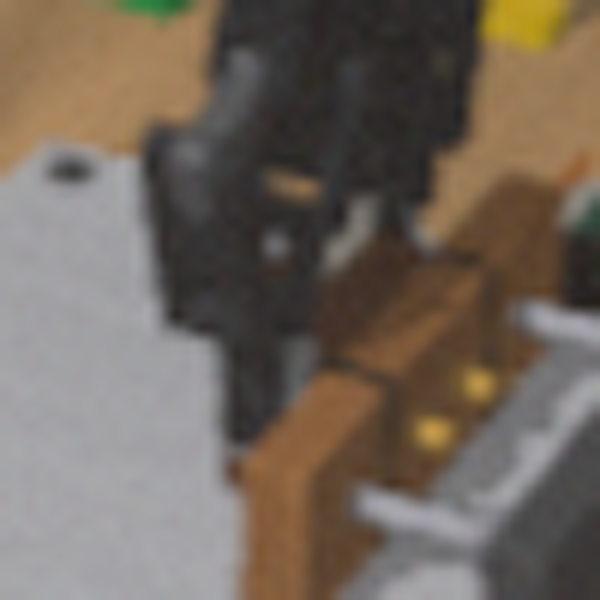

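```bash
cat > k.py <<'E'
from h import *
from scipy.optimize import least_squares
np.set_printoptions(precision=2,suppress=True,linewidth=200)
s=manip.snapshot("scene"); x=manip.sense(); print(x["tcp_pos"])
a=np.radians(1.9);c,sn=np.cos(a),np.sin(a)
P=lambda o,dx,dy,z:proj(s,[o[0]+dx*c-dy*sn,o[1]+dx*sn+dy*c,z])
# f.png (rail at rest): crop 225,160 x12
obs=[((322,303),0,-.028,.058),((425,183),0,.028,.058),((388,318),.016,-.028,.058),((490,205),.016,.028,.058),((240,397),0,-.072,.058),((237,553),0,-.072,.014),((300,412),.016,-.072,.058),((297,575),.016,-.072,.014)]
r=least_squares(lambda q:np.concatenate([P(q[:2],*o[1:])-((np.array(o[0])+.5)/12-.5+[225,160]) for o in obs]),[.5855,.0425])
print("rail mark in scene frame",r.x*1000, "res px",np.abs(r.fun).max(), "rms",np.sqrt((r.fun**2).mean()))
cobs={"f":([225,160],[((187,403),.015,-.025,.0155),((268,312),.015,.025,.0155),((270,135),.015,.025,.0655),((80,372),-.015,-.025,.0155)]),
"g":([225,155],[((380,225),.015,.025,.062),((195,470),-.015,-.025,.012)]),"h":([225,155],[((230,478),-.015,-.025,.012)])}
for k,(o,L) in cobs.items():
    print(k,[ (ray(s,(np.array(q)+.5)/12-.5+o,z)[:2]*1000-np.array([dx*c-dy*sn,dx*sn+dy*c])*1000) for q,dx,dy,z in L])
for n in("card_back","card_center","rail_mark"):
    d=manip.place_of(s,n); z={"card_back":.037,"card_center":.037,"rail_mark":.037}[n]
    print(n,[(round(q["p"],2),ray(s,q["location"],z)[:2]*1000) for q in d[:1]])
g=s["color"].astype(int)
for v in range(170,180): print(v,[tuple(int(e) for e in g[v,u]) for u in range(254,263)])
E
python3 k.py
```

```text
[0.57 0.04 0.02]
rail mark in scene frame [587.65  45.94] res px 0.3397010562455023 rms 0.19303705810553742
f [array([535.11,  45.26]), array([534.28,  39.7 ]), array([534.23,  39.93]), array([536.25,  45.24])]
g [array([560.84,  45.81]), array([565.65,  49.12])]
h [array([574.55,  50.25])]
card_back []
card_center [(0.59, array([573.44,  45.39]))]
rail_mark [(0.61, array([587.27,  52.02]))]
170 [(48, 43, 43), (50, 45, 42), (50, 48, 46), (43, 46, 41), (50, 46, 46), (43, 40, 38), (46, 42, 42), (117, 95, 69), (155, 124, 89)]
171 [(66, 64, 60), (79, 79, 74), (63, 61, 57), (51, 47, 48), (47, 46, 42), (48, 44, 43), (59, 52, 48), (124, 100, 72), (156, 124, 88)]
172 [(99, 97, 90), (109, 105, 100), (70, 66, 66), (50, 48, 45), (60, 56, 54), (74, 70, 65), (117, 95, 72), (144, 113, 80), (151, 121, 86)]
173 [(111, 105, 100), (115, 109, 106), (68, 65, 63), (45, 44, 43), (55, 53, 51), (89, 82, 79), (132, 112, 86), (157, 125, 90), (145, 115, 83)]
174 [(118, 112, 109), (110, 104, 96), (68, 60, 51), (51, 43, 37), (53, 46, 43), (92, 89, 88), (139, 123, 106), (144, 118, 91), (118, 91, 63)]
175 [(116, 108, 102), (89, 73, 65), (72, 54, 45), (63, 45, 37), (61, 47, 39), (77, 67, 62), (106, 97, 91), (108, 94, 82), (91, 70, 52)]
176 [(85, 73, 66), (70, 51, 42), (64, 47, 37), (57, 43, 34), (66, 49, 37), (69, 50, 45), (71, 61, 56), (80, 66, 58), (70, 55, 42)]
177 [(71, 53, 43), (66, 48, 41), (62, 44, 36), (65, 48, 40), (63, 47, 36), (72, 53, 39), (86, 65, 48), (89, 65, 44), (88, 66, 48)]
178 [(66, 49, 40), (71, 57, 48), (67, 50, 41), (66, 49, 42), (73, 53, 40), (90, 66, 45), (94, 70, 49), (95, 68, 46), (93, 67, 44)]
179 [(65, 47, 40), (66, 50, 37), (67, 48, 41), (68, 53, 40), (82, 60, 44), (91, 65, 46), (96, 70, 50), (96, 70, 46), (107, 75, 51)]
```

drive_tool --moves '[[[0.2, 0.01, 0], [0, 0, 0], -1], [[0.4, 0.01, 0], [0, 0, 0], -1], [[0.6, 0.02, 0], [0, 0, 0], -1], [[0.8, 0.03, 0], [0, 0, 0], -1], [[0.9, 0.03, 0], [0, 0, 0], -1], [[0.9, 0.03, 0], [0, 0, 0], -1]]'

```text
clock: 17.2
tcp_pos: [0.5805, 0.0434, 0.024]
ee_rot: [-0.002, -0.017, 1.0, -0.0]
ft_force: [-7.4, -0.9, 3.7]
gripper_width: 0.0494
grasp_force: 42.7
```

```bash
cat > p.py <<'E'
from h import *
np.set_printoptions(precision=4,suppress=True)
s=manip.snapshot("scene"); x=manip.sense(); print(x["tcp_pos"],x["ft_force"],x["moment"])
# shift of the rail end / lines since rest: register the rail patch against the rest picture
a=cv2.cvtColor(cv2.imread("pics/e_scene.png"),6); b=cv2.cvtColor(s["color"],7)
tp=a[190:209,241:252]; A=cv2.resize(tp,None,fx=10,fy=10,interpolation=2); B=cv2.resize(b[183:220,235:275],None,fx=10,fy=10,interpolation=2)
_,v,_,l=cv2.minMaxLoc(cv2.matchTemplate(B,A,5)); d=np.array([l[0]/10+235-241,l[1]/10+183-190])
e=(proj(s,[.5977,.0465,.037])-proj(s,[.5877,.0459,.037]))/10
print("shift px",d,"score",v,"travel mm",d@e/(e@e),"perp px",d@[-e[1],e[0]]/np.linalg.norm(e))
C=s["color"][150:210,225:285,::-1]
cv2.imwrite("pics/p.png",cv2.resize(C,None,fx=10,fy=10,interpolation=cv2.INTER_CUBIC))
E
python3 p.py
```

```text
[0.5805 0.0434 0.024 ] [-7.6108 -0.0195  2.9626] [-0.1232  1.0376  0.1574]
shift px [20.5  6.7] score 0.865043580532074 travel mm 64.23931403487029 perp px 1.2954542169362036
```

drive_tool --moves '[[[0.1, 0, 0], [0, 0, 0], -1], [[0.2, 0.01, 0], [0, 0, 0], -1], [[0.25, 0.01, 0], [0, 0, 0], -1], [[0.25, 0.01, 0], [0, 0, 0], -1], [[0.25, 0.01, 0], [0, 0, 0], -1]]'

```text
clock: 17.88
tcp_pos: [0.5824, 0.0435, 0.024]
ee_rot: [-0.002, -0.017, 1.0, -0.0]
ft_force: [-9.1, -0.8, 4.8]
gripper_width: 0.0493
grasp_force: 42.9
```

```bash
python3 p.py|head -1
```

```text
[0.5824 0.0435 0.024 ] [-9.5212 -0.7372  4.793 ] [-0.1291  1.3505  0.1321]
```

View pics/p.png

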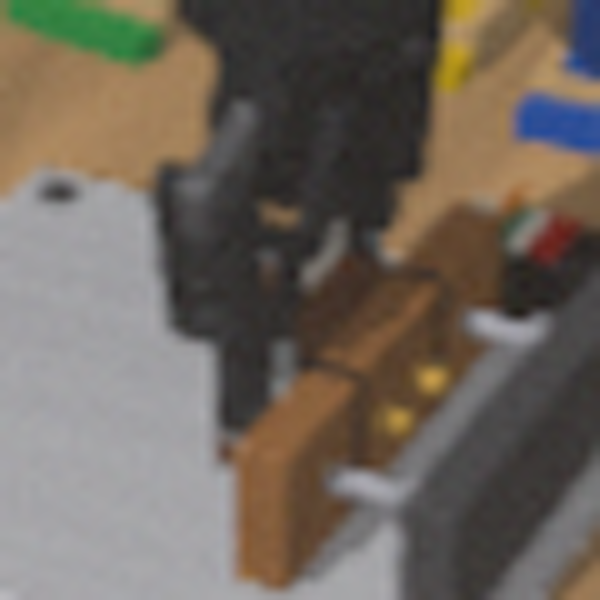

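drive_tool --moves '[[[0, 0, 0], [0, 0, 0.3], -1], [[0, 0, 0], [0, 0, 0.6], -1], [[0, 0, 0], [0, 0, 0.6], -1], [[0, 0, 0], [0, 0, 0.6], -1]]'

```text
clock: 18.42
tcp_pos: [0.5826, 0.0434, 0.024]
ee_rot: [-0.002, -0.021, 1.0, -0.0]
ft_force: [-9.2, -1.6, 4.7]
gripper_width: 0.0494
grasp_force: 42.9
```

```bash
python3 -c "
from h import *
for i in range(4):
    manip.snapshot('scene'); x=manip.sense(); print(x['tcp_pos'],x['ft_force'],x['moment'])"
```

```text
[0.5825435  0.04337906 0.02403862] [-9.03266836 -1.79671533  5.23971677] [-0.26540773  1.26943865 -0.22239365]
[0.58254044 0.04339496 0.02401183] [-9.16327305 -1.25685907  5.31580442] [-0.26356568  1.2732068  -0.17169253]
[0.5825118 0.0433619 0.0239965] [-8.60096734 -1.37473947  3.38480791] [-0.24130777  1.25899004 -0.20014525]
[0.58251588 0.04336772 0.02399696] [-9.66733768 -1.82012439  4.19895837] [-0.23074368  1.29048937 -0.19298159]
```

drive_tool --moves '[[[0, 0, 0], [0, 0, -0.35], -1], [[0, 0, 0], [0, 0, -0.35], -1], [[0, 0, 0], [0, 0, -0.35], -1], [[0, 0, 0], [0, 0, -0.35], -1], [[0, 0, 0], [0, 0, -0.35], -1], [[0, 0, 0], [0, 0, -0.35], -1], [[0, 0, 0], [0, 0, -0.35], -1], [[0, 0, 0], [0, 0, -0.35], -1]]'

```text
clock: 19.62
tcp_pos: [0.5826, 0.0434, 0.024]
ee_rot: [-0.002, -0.019, 1.0, -0.0]
ft_force: [-8.4, 0.2, 4.6]
gripper_width: 0.0494
grasp_force: 42.8
```

drive_tool --moves '[[[0, 0, 0], [0, 0, 0], -1], [[0, 0, 0], [0, 0, 0], -1], [[0, 0, 0], [0, 0, 0], -1], [[0, 0, 0], [0, 0, 0], -1], [[0, 0, 0], [0, 0, 0], -1], [[0, 0, 0], [0, 0, 0], -1], [[0, 0, 0], [0, 0, 0], -1], [[0, 0, 0], [0, 0, 0], -1]]'

```text
clock: 20.62
tcp_pos: [0.5826, 0.0435, 0.024]
ee_rot: [-0.002, -0.019, 1.0, -0.0]
ft_force: [-8.8, -1.4, 4.3]
gripper_width: 0.0497
grasp_force: 42.8
```

drive_tool --moves '[[[0, 0, 0], [0, 0, 0], -1], [[0, 0, 0], [0, 0, 0], -1], [[0, 0, 0], [0, 0, 0], -1], [[0, 0, 0], [0, 0, 0], -1], [[0, 0, 0], [0, 0, 0], -1], [[0, 0, 0], [0, 0, 0], -1], [[0, 0, 0], [0, 0, 0], -1], [[0, 0, 0], [0, 0, 0], -1]]'

```text
clock: 21.62
tcp_pos: [0.5827, 0.0435, 0.024]
ee_rot: [-0.002, -0.019, 1.0, -0.0]
ft_force: [-7.8, -1.1, 4.1]
gripper_width: 0.0494
grasp_force: 42.8
```

Run:
```python
from h import *
np.set_printoptions(precision=4,suppress=True)
x=manip.sense(); print(x['tcp_pos'],x['ft_force'],x['moment'])
s=manip.snapshot("scene")
# rail shift along rail end's lower edge region and gauge colours near the pointer
g=s["color"]; r=cv2.imread("pics/e_scene.png")[:,:,::-1]
hs=lambda im:cv2.cvtColor(np.ascontiguousarray(im),cv2.COLOR_RGB2HSV)
for n,im in(("rest",r),("now",g)):
    h=hs(im).astype(int)[160:190,268:292]
    for nm,m in(("orange",(h[...,0]>6)&(h[...,0]<14)&(h[...,1]>170)&(h[...,2]>130)),("green",(h[...,0]>50)&(h[...,0]<90)&(h[...,1]>60)&(h[...,2]>60)),("red",((h[...,0]<4)|(h[...,0]>174))&(h[...,1]>140)&(h[...,2]>100))):
        v,u=np.nonzero(m); print(n,nm,len(u),(u.mean()+268,v.mean()+160) if len(u) else "")
    # rail near-left vertical edge (-y end), rows 200..204
    q=im[199:206,238:256].astype(int); d=(q[...,0]-q[...,2]).mean(0); print(np.round(d))
o=np.array([.58765,.04594]);a=np.radians(2.1);c,sn=np.cos(a),np.sin(a)
P=lambda dx,dy,z:proj(s,[o[0]+dx*c-dy*sn,o[1]+dx*sn+dy*c,z])
for t in(0,.0085,.0133,.018,.0235): print(t,"rail end near edge u at z.03:",P(t,-.072,.03))
```

```text
[0.5827 0.0435 0.024 ] [-7.8394 -1.0761  4.1336] [-0.1949  1.1966 -0.0137]
rest orange 1 (np.float64(271.0), np.float64(169.0))
rest green 4 (np.float64(275.0), np.float64(172.25))
rest red 11 (np.float64(279.8181818181818), np.float64(173.63636363636363))
[-3. -3. -2. -1. -3.  2. 33. 72. 72. 72. 74. 59. 43. 40. 33. 26. 20.  9.]
now orange 0 
now green 0 
now red 6 (np.float64(279.8333333333333), np.float64(173.5))
[-2. -3. -2. -3. -4. -2. -3. -2. -3. -2. 25. 72. 71. 71. 71. 60. 46. 45.]
0 rail end near edge u at z.03: [244.2425 201.0691]
0.0085 rail end near edge u at z.03: [247.0593 201.9012]
0.0133 rail end near edge u at z.03: [248.6572 202.3732]
0.018 rail end near edge u at z.03: [250.2267 202.8368]
0.0235 rail end near edge u at z.03: [252.0698 203.3812]
```

```bash
python3 -c "
from workcell import manip
print(manip.hand_in())"
```

```text
the job is handed in; nothing more can be done
None
```

The job is handed in. The green block is upright in the green slot, and the card holder is held flat against the rail, within about 1–2 mm of midway between the lines. I held the push steady for over 3 s at about 8 N, with the rail pushed back about 12.6 mm, which is in the green.

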